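# Release the ratchet bar clamp and push its jaw fully open

## Robot

A 7-joint arm with a two-finger parallel gripper is mounted at the origin on the work surface. World frame = base frame: x ahead of the robot, y to its left, z up, the work surface at z = 0. Lengths are in m, angles in rad, forces in N, time in s.
With the tool pointing down it reaches from about 0.4 to 0.9 m from the base axis. Payload 5.5 kg.
Tool frame: the origin (TCP) lies on the centre line of the jaws, within the pads' length; the fingertips stand bot.nose_length ahead of it and the grasp point (between the pads) lies 5 mm behind it (bot.nose_length is the distance from the TCP to the fingertips, in m); z points along the fingers, y is the direction in which the jaws open and shut (so a half turn about z gives the same grasp; the last joint's range is limited). The gripper opens to 85 mm and grips with 20 to 120 N. Pads are 22 mm wide; open, the fingers measure 114 mm over their backs; the gripper's body (76 mm by 85 mm) begins 54 mm behind the grasp point. The pads swing forward as they close: fully open they stand 13 mm farther back than shut.
Start: joints at [-0.966, 0.501, -0.427, 1.55, 0.221, 1.138, -0.21], TCP at [0.218, 0.612, 0.245] pointing down, gripper open.
Joint ranges: [-2.88, 2.88], [-0.31, 2.03], [-1.54, 1.56], [0.2, 2.42], [-1.41, 4.55], [0.19, 2.02], [-2.57, 2.57]. Speed limits (rad/s): [2.57, 2.57, 3.14, 3.14, 3.14, 3.14, 3.14].

## Interface

Orientations are given as a unit quaternion [w, x, y, z].
In Python, from rig import status, viewer, job, bot gives the robot as it stands. The module is installed in compiled form; this text tells all that it offers.
- The arm moves only by the tool jog_arm, never from a script. Its argument "plan" is a list of rows, each a list of 7 numbers: the shift along the tool's x, y, z in m, then the turn, a rotation vector about the tool's x, y, z in rad, then the closure, from 0 (fully open) to 1 (shut). A call has 1 to 8 rows; each row is the pose to reach, as a shift and turn from the pose measured when the call began, along the tool's axes at that moment; what a row does not reach only later rows make up. A row lasts 1/12 s, in which the tool goes at most 41.7 mm and 7.16 degrees, less where a joint would pass 70% of its speed; a pose out of reach is approached as far as the arm can. A call with a gripper value outside its range is refused whole. The fingers move at their own pace and stop on an object; the grip force is fixed at half the most. Time passes only in rows, so rows that repeat a pose let the fingers close. It gives the time, the measured TCP pose, the force and the opening at its end, in the units of the state.
- status.get_state(): the state, without advancing time (a new reading comes with each control period).
- viewer.snapshot(name): name is "scene" or "top"; returns a dict with "color" (480x640x3 uint8, red, green, blue), "K" (3x3 intrinsics, pixels), "R" (3x3) and "t" (3): a world point X has camera coordinates R X + t. Camera axes: x right, y down, z forward; pixel columns grow to the right and rows downward; lengths in m; the calibration is good to about 2 mm. A picture is of the moment at which its call begins. There is no depth.
- job.finish_job(): hands the job in, once; it reports no verdict.
The state is a dict: "time_s": time; "joint_pos": joint angles; "joint_velocities": joint speeds; "tau": joint torques, N m; "eef_pos": TCP position; "orientation": TCP orientation; "wrist_force": force on the tool from outside, world axes, zero at the start; "torque": the same for the moment, N m; "finger_gap": opening from 0.0 (shut) to 1.0 (fully open).
Only numpy, scipy, OpenCV 4.12 (cv2) and the standard library are available. Lean on these libraries where they do the work, as an engineer would, in place of code of your own. Each camera call takes 0.05 s, during which the arm holds its last target.

## Task

Open the bench bar clamp all the way so that a second board will fit in next to the wooden block: press the release paddle on top of the sliding jaw well down and, keeping it pressed, push the jaw back along its bar until it stands against the end stop, then let go of it and move clear. Leave the wooden block between the jaws where it stands, and do not lift or disturb the other things on the bench.

Things in the scene. Friction and masses are not known exactly. Their poses are not given: they have to be found in the camera images.
- clamp: Ratchet bar clamp fixed to the bench on a plywood base 410 x 110 x 12 mm. Origin on the bench under the bar's centre line; x runs along the bar the way the sliding jaw opens, z up. Steel bar 10 wide, top at z = 52. Fixed jaw: x -220 to -190, 50 wide, top z = 105. Wooden runners beside the bar (x -188 to -78, y 25 to 47 each side), top z = 54.
- jaw (a joint): Position of the sliding jaw along the bar (m), grows as it opens; 0.150 = fully open, at the end stop; starts at 0.015 to 0.070. The jaw's middle is at clamp x = -0.065 + this value. While the paddle is up a pawl between the bar's teeth locks it both ways, with up to 4 mm of play (10 near the end stop); with the paddle pressed it slides with 2 N friction plus 6 N per m/s and stays where left.
- release (a joint): How far the release paddle is pressed (m): 0 = up, 0.010 = fully down. A spring pushes it up: 6 N at the top, 10 N fully down. The lock lets go 5 mm down; press it 7 mm or more and keep it down while pushing the jaw.
- release_top (a point): Centre of the top of the grey ribbed release paddle on the sliding jaw, 54 mm along the bar x 34 across; 74 mm above the bench when up, 64 fully down; moves with paddle and jaw. It lies midway in a 68 mm long gap, open at both sides, between the jaw upright and the rear wall. Closed fingers pressing here can push the rear wall along while keeping it down.
- rear_wall (a point): Middle of the top edge of the inner face of the sliding jaw's rear wall: the upright face, 40 mm wide across the bar, that looks toward the fixed jaw and is pushed to open the clamp. 92 mm above the bench, 34 mm from the paddle's centre in the opening direction; wall 16 thick, reaches down past the paddle.
- jaw_upright (a point): Middle of the top edge of the sliding jaw's tall upright, on its clamping face, 105 mm above the bench; upright 16 thick along the bar, 40 wide, 50 mm from the paddle's centre on the side of the fixed jaw. The black housing below is 100 long, 40 wide, top 60 mm above the bench.
- end_stop (a point): Middle of the top of the end stop's face that looks at the sliding jaw: steel block 20 mm along the bar, 40 wide, top 68 mm above the bench, at clamp x = 137 mm. The sliding jaw is home when its rear (50 mm behind its middle) is 2 mm from this face.
- block: Loose wooden block, 38 mm along the bar x 90 across x 56 high, standing on the runners over the bar beside the fixed jaw; origin at the centre of its underside, 54 mm above the bench. To be left alone.
- driver_a: Bystander: red-handled screwdriver, about 200 long and 26 thick, lying on the bench between the clamp and the robot; sizes in mm; origin at its underside. To be left alone.
- driver_b: Bystander: red-handled screwdriver, about 200 long and 26 thick, lying on the bench on the clamp's far side; sizes in mm; origin at its underside. To be left alone.
- wrench: Bystander: adjustable steel wrench, about 190 long and 11 thick, lying on the bench between the clamp and the robot; sizes in mm; origin at its underside. To be left alone.
- tape: Bystander: tape measure in a black case, 65 x 40 x 62 high, standing beside the clamp on its far side; sizes in mm; origin at its underside. To be left alone.
- jar: Bystander: glass jar with a steel lid, 56 in diameter, 75 high, standing beside the clamp on its far side; sizes in mm; origin at its underside. To be left alone.
- board: Bystander: loose wooden board 180 x 90 x 20 lying flat on the bench beyond the clamp, the next one to be clamped; sizes in mm; origin at its underside. To be left alone.

How it is judged:
By the outcome, as a careful person would: the job done as asked, in the order asked, and still so for the second after the job is handed in, with the robot touching nothing.
It also fails if it takes over 35 s, if anything falls off the work surface, if the arm or the gripper's body presses on something with over 40 N, if the wrist force passes 120 N, or if a joint passes its speed limit or range.

## Working session

There is one attempt and no reset: what is moved stays moved. The work goes in short steps, Python scripts to look and compute and a tool call to move; the robot and the scene stay as the last step left them, time stands still between calls to the robot, and variables do not carry over. Pictures are saved under pics/ and viewed, and the job is handed in when it is done.

Besides the shell and the picture viewer there is one more tool, called after "Call:" as name([rows], argument=value, ...), one row to a line, values as JSON. jog_arm: Moves the arm, as the interface text tells. Its arguments: {"type":"object","properties":{"plan":{"type":"array"}},"required":["plan"]}

```bash
mkdir -p pics; python3 - <<'E'
from rig import status, viewer, job, bot
import cv2,pickle
s=status.get_state();print(s);print(bot.nose_length)
for n in("scene","top"):
    d=viewer.snapshot(n);cv2.imwrite(f"pics/{n}0.png",d["color"][:,:,::-1]);pickle.dump(d,open(n+"0.pkl","wb"))
    print(n,d["K"],d["R"],d["t"])
E
```

```text
{'time_s': 0.0, 'joint_pos': array([-0.96580102,  0.50185716, -0.42674395,  1.55143699,  0.22080809,
        1.13831077, -0.21027482]), 'joint_velocities': array([ 0.00044951, -0.00012806, -0.00126566,  0.00047889,  0.00090097,
        0.00158529,  0.00099312]), 'tau': array([ 2.75234879e-04, -5.69516659e+01, -5.81598938e+00, -2.80934447e+01,
        1.06327760e-02,  1.20579702e-02, -2.61051810e-05]), 'eef_pos': array([0.21771726, 0.61174897, 0.24425473]), 'orientation': array([-1.85577958e-04,  1.70047501e-01,  9.85435380e-01, -9.61643195e-04]), 'wrist_force': array([ 0.78542825,  0.31586398, -0.10155294]), 'torque': array([0.00250289, 0.03417287, 0.04263981]), 'finger_gap': 1.0018811028009993}
0.014
scene [[488.13097146   0.         323.62025548]
 [  0.         488.13097146 238.23056311]
 [  0.           0.           1.        ]] [[-0.20120306  0.97943359 -0.01507243]
 [ 0.67099009  0.12659732 -0.73057882]
 [-0.71364531 -0.15710814 -0.682662  ]] [ 0.1056369  -0.34532823  1.25613133]
top [[467.25653366   0.         322.85987066]
 [  0.         467.25653366 243.13934079]
 [  0.           0.           1.        ]] [[-0.01822455 -0.99892055 -0.04272698]
 [-0.99212029  0.02336547 -0.12309098]
 [ 0.12395644  0.04014703 -0.99147517]] [0.0435162  0.6173874  0.79875968]
```

View pics/scene0.png

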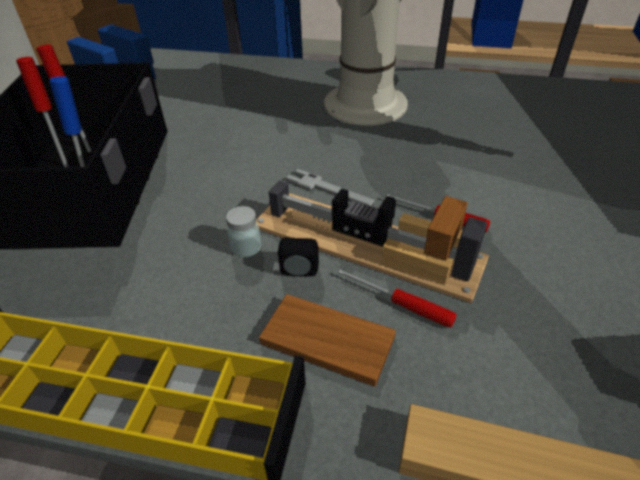

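View pics/top0.png

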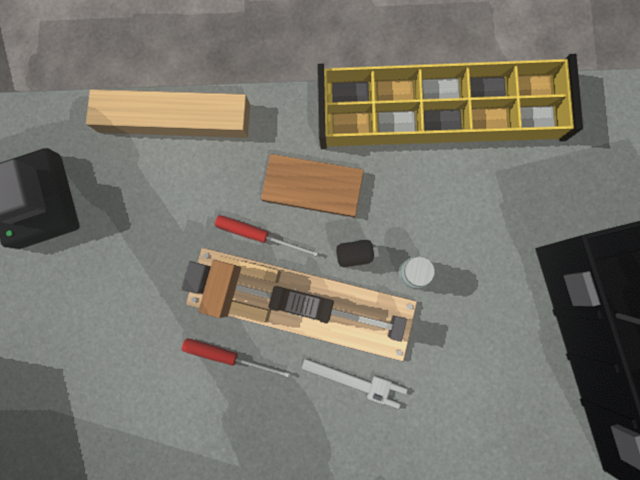

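The top view shows the clamp from the fixed jaw at about (195,277) to the end stop at about (399,328). The sliding jaw with its paddle is near (302,304). I'll zoom in for accurate points.

```bash
python3 - <<'E'
import cv2
a=cv2.imread("pics/top0.png")[235:370,175:435];cv2.imwrite("pics/topc.png",cv2.resize(a,None,fx=3,fy=3,interpolation=cv2.INTER_CUBIC))
a=cv2.imread("pics/scene0.png")[165:305,245:505];cv2.imwrite("pics/scenec.png",cv2.resize(a,None,fx=3,fy=3,interpolation=cv2.INTER_CUBIC))
E
```

```text
(no output)
```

View pics/topc.png

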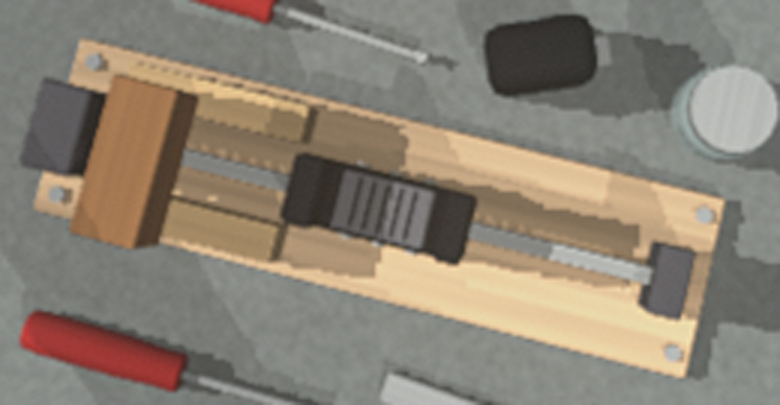

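View pics/scenec.png

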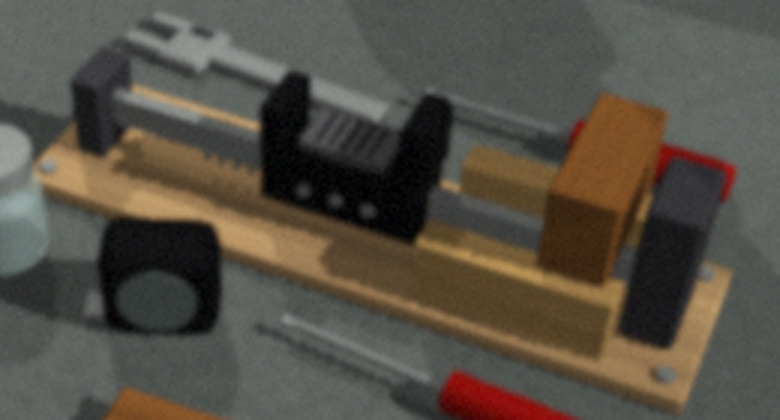

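```bash
cat >fit.py <<'E'
import pickle,numpy as np,cv2
from scipy.optimize import least_squares
D={n:pickle.load(open(n+"0.pkl","rb")) for n in("scene","top")}
for n in D: print(n,"cam",-D[n]["R"].T@D[n]["t"])
def proj(n,P):
    d=D[n];c=P@d["R"].T+d["t"];c=c@d["K"].T;return c[:,:2]/c[:,2:]
def world(p,L):
    c,s=np.cos(p[2]),np.sin(p[2]);return np.c_[p[0]+c*L[:,0]-s*L[:,1],p[1]+s*L[:,0]+c*L[:,1],L[:,2]]
# (img,u,v,x,y,z,kind) kind: 0 clamp,1 jaw-rel,2 base offset
T=[("top",80,40,-205,55,12,2),("top",725,200,205,55,12,2),("top",686,377,205,-55,12,2),("top",35,208,-205,-55,12,2),
("top",655,243,137,20,68,0),("top",640,311,137,-20,68,0),
("top",47,79,-220,25,105,0),("top",22,165,-220,-25,105,0),
("top",341,170,-27,17,74,1),("top",436,190,27,17,74,1),("top",425,250,27,-17,74,1),("top",331,222,-27,-17,74,1),
("scene",38,172,205,55,12,2),("scene",685,405,-205,55,12,2),("scene",730,270,-205,-55,12,2),
("scene",718,170,-220,-25,105,0),("scene",103,80,137,20,68,0),("scene",305,140,27,17,74,1),("scene",390,165,-27,17,74,1)]
def off(n):return np.array([175,235]) if n=="top" else np.array([245,165])
def res(p,full=False):
    r=[]
    for n,u,v,x,y,z,k in T:
        L=np.array([[x/1e3+(p[3] if k==1 else p[4] if k==2 else 0),y/1e3,z/1e3]])
        r.append(proj(n,world(p,L))[0]-(off(n)+np.array([u,v])/3))
    r=np.array(r);return r if full else r.ravel()
s=least_squares(res,[0.5,0.65,-1.8,-0.03,-0.02],loss="soft_l1")
p=s.x
print("x,y,yaw,mid,baseoff",p,"jaw",p[3]+.065)
for t,r in zip(T,res(p,True)):print(t,r.round(1))
np.save("p.npy",p)
m=p[3]
def W(x,y,z):return world(p,np.array([[x,y,z]]))[0].round(4)
print("paddle",W(m,0,.074),"rear",W(m+.034,0,.092),"up",W(m-.05,0,.105),"stop",W(.137,0,.068))
def box(x0,x1,y0,y1,z0,z1):
    c=[(x,y,z) for x in(x0,x1) for y in(y0,y1) for z in(z0,z1)]
    return np.array(c),[(i,j) for i in range(8) for j in range(i) if sum(a!=b for a,b in zip(c[i],c[j]))==1]
for n in D:
    im=cv2.resize(D[n]["color"][:,:,::-1],None,fx=3,fy=3,interpolation=cv2.INTER_CUBIC)
    for b in [(m-.05,m-.034,-.02,.02,.06,.105),(m+.034,m+.05,-.02,.02,.06,.092),(m-.027,m+.027,-.017,.017,.074,.074001),(.137,.157,-.02,.02,.012,.068),(-.22,-.19,-.025,.025,.012,.105),(-.205+p[4],.205+p[4],-.055,.055,0,.012)]:
        c,e=box(*b);q=(proj(n,world(p,c))*3+1).astype(int)
        for i,j in e: cv2.line(im,tuple(map(int,q[i])),tuple(map(int,q[j])),(0,255,0),1)
    o=off(n)*3;cv2.imwrite(f"pics/ov_{n}.png",im[o[1]:o[1]+420,o[0]:o[0]+790])
E
python3 fit.py
```

```text
scene cam [1.14939852 0.13760175 0.60681583]
top cam [ 0.51430422 -0.00302415  0.86980453]
x,y,yaw,mid,baseoff [ 0.50425594  0.04506678 -1.83844256 -0.02235432 -0.03152334] jaw 0.04264567844611972
('top', 80, 40, -205, 55, 12, 2) [ 0.  -1.5]
('top', 725, 200, 205, 55, 12, 2) [ 0.4 -0.3]
('top', 686, 377, 205, -55, 12, 2) [-0.5  1. ]
('top', 35, 208, -205, -55, 12, 2) [-1.3  0. ]
('top', 655, 243, 137, 20, 68, 0) [3.  0.3]
('top', 640, 311, 137, -20, 68, 0) [2.6 1. ]
('top', 47, 79, -220, 25, 105, 0) [-1.2 -1.1]
('top', 22, 165, -220, -25, 105, 0) [-1.3 -0.5]
('top', 341, 170, -27, 17, 74, 1) [ 0.4 -1. ]
('top', 436, 190, 27, 17, 74, 1) [-0.5  0.2]
('top', 425, 250, 27, -17, 74, 1) [-1.8 -0.1]
('top', 331, 222, -27, -17, 74, 1) [-1.3  1.2]
('scene', 38, 172, 205, 55, 12, 2) [-5.   0.6]
('scene', 685, 405, -205, 55, 12, 2) [-0.4 -1.4]
('scene', 730, 270, -205, -55, 12, 2) [ 1. -1.]
('scene', 718, 170, -220, -25, 105, 0) [ 2.8 -1.1]
('scene', 103, 80, 137, 20, 68, 0) [-2.4  2.2]
('scene', 305, 140, 27, 17, 74, 1) [-2.2 -0.7]
('scene', 390, 165, -27, 17, 74, 1) [-1.1  0.1]
paddle [0.5102 0.0666 0.074 ] rear [0.5012 0.0338 0.092 ] up [0.5234 0.1148 0.105 ] stop [ 0.468  -0.0871  0.068 ]
```

View pics/ov_top.png

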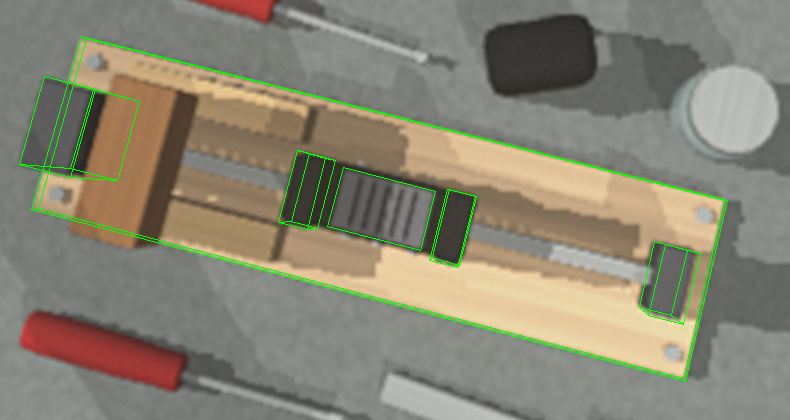

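View pics/ov_scene.png

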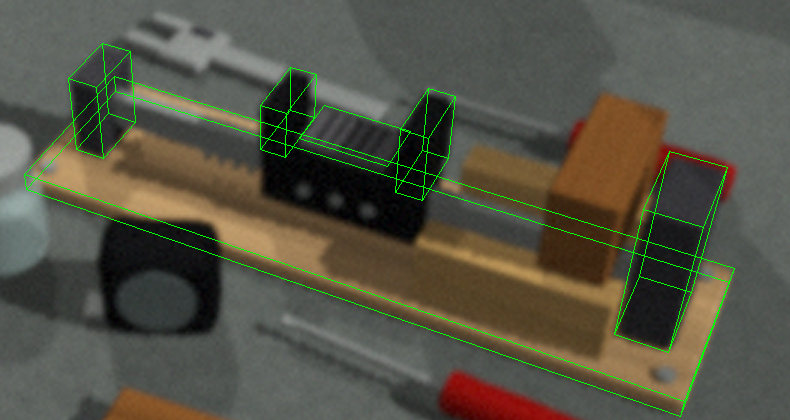

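The overlay agrees with the image to about 2 mm in both views. The jaw value is about 0.043, and the paddle is at (0.510, 0.067). The tool y axis is already nearly along the bar, so I'll compute the transfer.

```bash
cat >go.py <<'E'
import sys,numpy as np
from rig import status
from scipy.spatial.transform import Rotation as Ro
p=np.load("p.npy")
def calc(cx,cy,z):
    s=status.get_state();c,sn=np.cos(p[2]),np.sin(p[2])
    w=np.array([p[0]+c*cx-sn*cy,p[1]+sn*cx+c*cy,z])
    q=s["orientation"];R=Ro.from_quat([q[1],q[2],q[3],q[0]])
    yv=np.array([-c,-sn,0]);zv=np.array([0,0,-1.]);Rt=Ro.from_matrix(np.c_[np.cross(yv,zv),yv,zv])
    t=s["eef_pos"];d=t-p[[0,1]].tolist()+[0] if 0 else t-np.array([p[0],p[1],0])
    print("t",s["time_s"],"clamp xyz",(c*d[0]+sn*d[1]).round(4),(-sn*d[0]+c*d[1]).round(4),t[2].round(4),"F",s["wrist_force"].round(1),"gap",round(s["finger_gap"],3))
    print("shift",R.inv().apply(w-t).round(4),"turn",(R.inv()*Rt).as_rotvec().round(4), "q",s["joint_pos"].round(2))
if __name__=="__main__": calc(*map(float,sys.argv[1:4]))
E
python3 go.py -0.0065 0 0.200
```

```text
t 0.1 clamp xyz -0.4708 -0.4262 0.2444 F [-0.5 -0.3  0.1] gap 0.999
shift [-0.4595 -0.4314  0.0451] turn [-0.0018 -0.0002 -0.0741] q [-0.97  0.5  -0.43  1.55  0.22  1.14 -0.21]
```

Call:
jog_arm([
  [-0.028, -0.026, 0, 0, 0, -0.02, 0.3],
  [-0.056, -0.052, 0, 0, 0, -0.04, 0.6],
  [-0.084, -0.078, 0, 0, 0, -0.06, 1],
  [-0.112, -0.104, 0, 0, 0, -0.074, 1],
  [-0.14, -0.13, 0, 0, 0, -0.074, 1],
  [-0.168, -0.156, 0, 0, 0, -0.074, 1],
  [-0.196, -0.182, 0, 0, 0, -0.074, 1],
  [-0.224, -0.208, 0, 0, 0, -0.074, 1],
])

```text
time_s: 0.77
eef_pos: [0.3594, 0.3387, 0.2445]
orientation: [-0.0, 0.133, 0.991, -0.001]
wrist_force: [1.1, 0.6, 0.4]
finger_gap: -0.001
```

```bash
python3 go.py -0.0065 0 0.200
```

```text
t 0.7667 clamp xyz -0.2449 -0.2174 0.2445 F [1.1 0.6 0.4] gap -0.001
shift [-0.2174 -0.2383  0.0449] turn [-0.0022 -0.0004 -0.0001] q [-0.48  0.21 -0.37  1.93  0.09  1.01  0.41]
```

Call:
jog_arm([
  [-0.027, -0.03, 0, 0, 0, 0, 1],
  [-0.054, -0.06, 0, 0, 0, 0, 1],
  [-0.081, -0.09, 0, 0, 0, 0, 1],
  [-0.108, -0.12, 0, 0, 0, 0, 1],
  [-0.135, -0.149, 0, 0, 0, 0, 1],
  [-0.162, -0.179, 0.01, 0, 0, 0, 1],
  [-0.19, -0.208, 0.02, 0, 0, 0, 1],
  [-0.2174, -0.2383, 0.03, -0.002, 0, 0, 1],
])

```text
time_s: 1.43
eef_pos: [0.5064, 0.0499, 0.2147]
orientation: [0.0, 0.133, 0.991, -0.0]
wrist_force: [0.5, 0.5, 0.1]
finger_gap: -0.001
```

```bash
python3 go.py -0.0065 0 0.130
```

```text
t 1.4333 clamp xyz -0.0053 0.0008 0.2147 F [0.5 0.5 0.1] gap -0.001
shift [0.0008 0.0012 0.0847] turn [-0.      0.0002  0.0003] q [-0.03  0.26 -0.14  1.94  0.04  0.95  1.11]
```

Call:
jog_arm([
  [0.001, 0.002, 0.03, 0, 0, 0, 1],
  [0.001, 0.002, 0.06, 0, 0, 0, 1],
  [0.001, 0.002, 0.085, 0, 0, 0, 1],
  [0.001, 0.002, 0.085, 0, 0, 0, 1],
])

```text
time_s: 1.77
eef_pos: [0.5018, 0.0512, 0.1249]
orientation: [-0.005, 0.134, 0.991, -0.001]
wrist_force: [-0.5, -0.1, -1.0]
finger_gap: -0.002
```

```bash
python3 go.py -0.0085 0 0.090; python3 - <<'E'
from rig import viewer
import cv2,numpy as np
for n,(x,y) in dict(top=(175,200),scene=(225,100)).items():
    a=viewer.snapshot(n)["color"][y:y+190,x:x+260,::-1]
    cv2.imwrite(f"pics/{n}1.png",cv2.resize(a,None,fx=3,fy=3,interpolation=cv2.INTER_CUBIC))
E
```

```text
t 1.7667 clamp xyz -0.0053 -0.004 0.1249 F [-0.5 -0.1 -1. ] gap -0.002
shift [-0.0043  0.0034  0.0348] turn [-0.0036 -0.0088 -0.0004] q [-0.04  0.38 -0.13  2.01  0.07  0.76  1.08]
```

View pics/scene1.png

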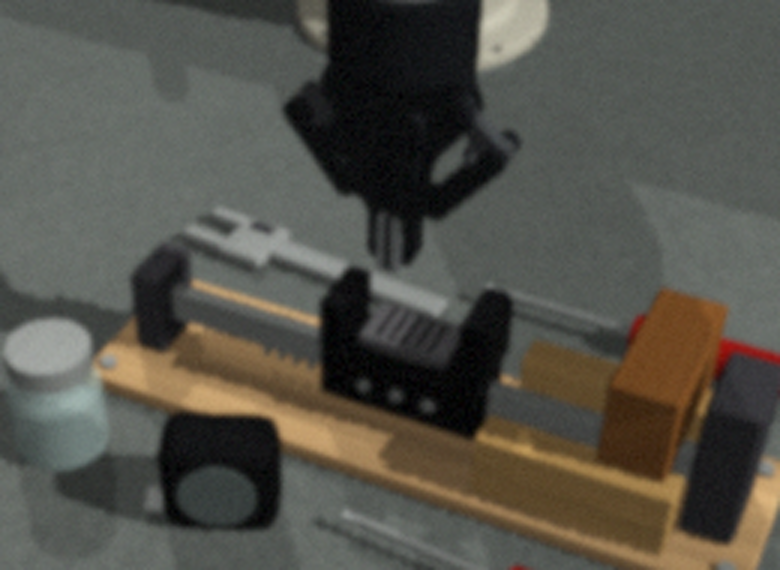

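View pics/top1.png

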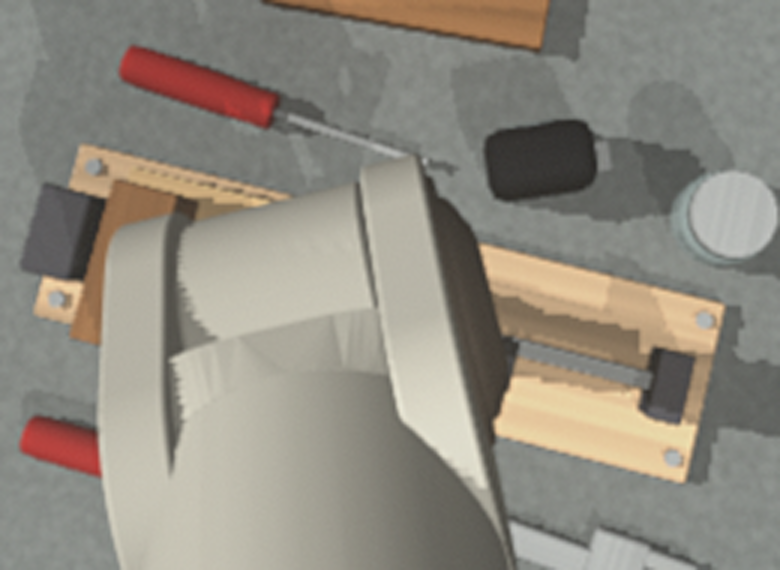

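Scene view: the closed fingers at about (395,265) hang over the ribbed paddle at about (410,335), with nothing touching. I'll centre them a little further from the rear wall and descend to just above the paddle.

Call:
jog_arm([
  [-0.004, 0.009, 0.0, -0.004, -0.009, 0, 1],
  [-0.004, 0.009, 0.015, -0.004, -0.009, 0, 1],
  [-0.004, 0.009, 0.03, -0.004, -0.009, 0, 1],
  [-0.004, 0.009, 0.03, -0.004, -0.009, 0, 1],
])

```text
time_s: 2.2
eef_pos: [0.5114, 0.0608, 0.0991]
orientation: [0.004, 0.133, 0.991, 0.001]
wrist_force: [-0.3, 0.6, 0.0]
finger_gap: 0.001
```

```bash
python3 go.py -0.0145 0 0.080; python3 - <<'E'
from rig import viewer
import cv2,numpy as np
for n,(x,y) in dict(scene=(225,100)).items():
    a=viewer.snapshot(n)["color"][y:y+190,x:x+260,::-1]
    cv2.imwrite(f"pics/{n}2.png",cv2.resize(a,None,fx=3,fy=3,interpolation=cv2.INTER_CUBIC))
E
```

```text
t 2.2 clamp xyz -0.0171 0.0028 0.0991 F [-0.3  0.6  0. ] gap 0.001
shift [ 0.0029 -0.0026  0.0191] turn [0.0035 0.0068 0.0016] q [-0.06  0.43 -0.13  2.01  0.09  0.69  1.06]
```

View pics/scene2.png

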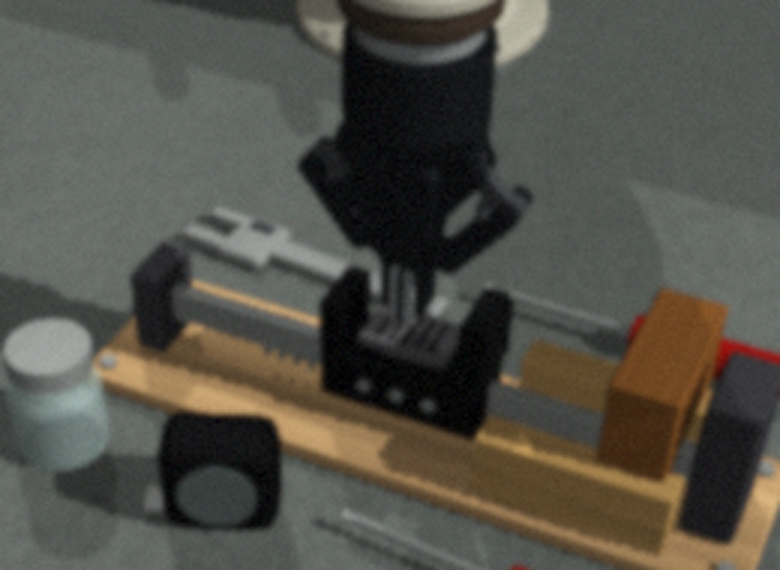

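The fingers are inside the gap, with tips near (405,325) over the paddle. Next I press down in small steps.

Call:
jog_arm([
  [0.003, -0.002, 0.005, 0.003, 0.007, 0, 1],
  [0.003, -0.002, 0.01, 0.003, 0.007, 0, 1],
  [0.003, -0.002, 0.015, 0.003, 0.007, 0, 1],
  [0.003, -0.002, 0.019, 0.003, 0.007, 0, 1],
  [0.003, -0.002, 0.019, 0.003, 0.007, 0, 1],
])

```text
time_s: 2.67
eef_pos: [0.5095, 0.0599, 0.0814]
orientation: [0.001, 0.133, 0.991, 0.001]
wrist_force: [-1.0, -0.1, 8.1]
finger_gap: 0.001
```

```bash
python3 go.py 0.0 0 0.079
```

```text
t 2.6667 clamp xyz -0.0157 0.0011 0.0814 F [-1.  -0.1  8.1] gap 0.001
shift [ 0.0011 -0.0157  0.0024] turn [0.0014 0.002  0.0015] q [-0.07  0.46 -0.13  2.02  0.09  0.66  1.06]
```

Call:
jog_arm([
  [0.001, 0, 0.003, 0, 0.001, 0, 1],
  [0.001, 0, 0.003, 0, 0.001, 0, 1],
  [0.001, 0, 0.003, 0, 0.001, 0, 1],
])

```text
time_s: 2.92
eef_pos: [0.5095, 0.06, 0.0795]
orientation: [0.002, 0.133, 0.991, 0.001]
wrist_force: [-1.5, -0.4, 9.6]
finger_gap: 0.001
```

```bash
python3 go.py 0.0 0 0.079
```

```text
t 2.9167 clamp xyz -0.0158 0.0011 0.0795 F [-1.5 -0.4  9.6] gap 0.001
shift [ 0.0012 -0.0158  0.0004] turn [0.0018 0.0029 0.0012] q [-0.07  0.47 -0.13  2.02  0.09  0.65  1.05]
```

Call:
jog_arm([
  [0.001, -0.004, 0.0012, 0, 0.002, 0, 1],
  [0.001, -0.008, 0.0012, 0, 0.002, 0, 1],
  [0.001, -0.012, 0.0012, 0, 0.002, 0, 1],
  [0.001, -0.017, 0.0012, 0, 0.002, 0, 1],
  [0.001, -0.022, 0.0012, 0, 0.002, 0, 1],
  [0.001, -0.028, 0.0012, 0, 0.002, 0, 1],
  [0.001, -0.034, 0.0012, 0, 0.002, 0, 1],
  [0.001, -0.04, 0.0012, 0, 0.002, 0, 1],
])

```text
time_s: 3.58
eef_pos: [0.4994, 0.0228, 0.0795]
orientation: [0.002, 0.132, 0.991, 0.002]
wrist_force: [-1.3, 3.2, 9.8]
finger_gap: 0.003
```

```bash
python3 go.py 0.105 0 0.079
```

```text
t 3.5833 clamp xyz 0.0228 0.0012 0.0795 F [-1.3  3.2  9.8] gap 0.003
shift [ 0.0014 -0.0822  0.0002] turn [0.0039 0.0034 0.002 ] q [ 0.01  0.45 -0.12  2.06  0.09  0.64  1.13]
```

Still pressed (9.8 N, about 8.5 mm) with a push reaction of about 3 N, so the jaw seems to be sliding. I'll check with a picture.

```bash
python3 - <<'E'
from rig import viewer
import cv2,numpy as np
for n,(x,y) in dict(scene=(225,100)).items():
    a=viewer.snapshot(n)["color"][y:y+190,x:x+260,::-1]
    cv2.imwrite(f"pics/{n}3.png",cv2.resize(a,None,fx=3,fy=3,interpolation=cv2.INTER_CUBIC))
E
```

```text
(no output)
```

View pics/scene3.png

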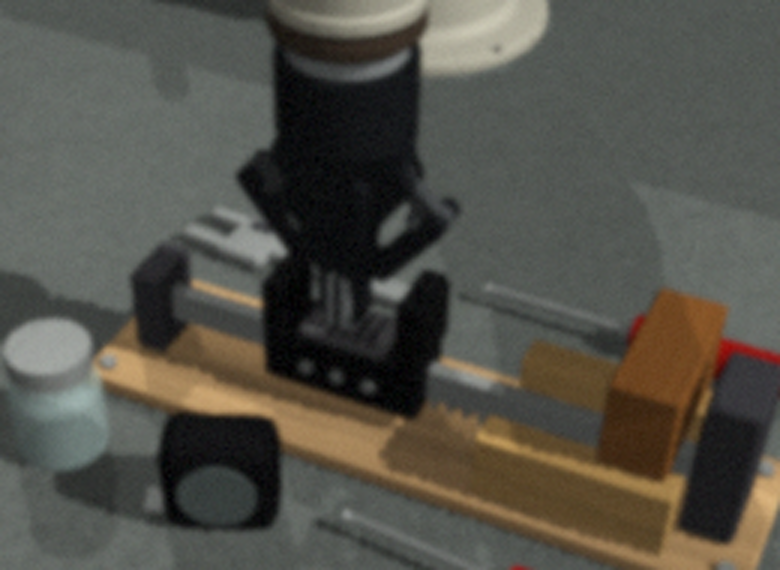

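The jaw moved along with the fingers (its wall went from x≈340 to x≈285 px). The gripper is clear, so I keep pushing.

Call:
jog_arm([
  [0.001, -0.008, 0.0012, 0.002, 0.003, 0, 1],
  [0.001, -0.016, 0.0012, 0.002, 0.003, 0, 1],
  [0.001, -0.024, 0.0012, 0.002, 0.003, 0, 1],
  [0.001, -0.032, 0.0012, 0.002, 0.003, 0, 1],
  [0.001, -0.039, 0.0012, 0.002, 0.003, 0, 1],
  [0.001, -0.046, 0.0012, 0.002, 0.003, 0, 1],
  [0.001, -0.052, 0.0012, 0.002, 0.003, 0, 1],
  [0.001, -0.057, 0.0012, 0.002, 0.003, 0, 1],
])

```text
time_s: 4.3
eef_pos: [0.4842, -0.0332, 0.0792]
orientation: [0.001, 0.133, 0.991, 0.001]
wrist_force: [-1.3, 2.3, 9.0]
finger_gap: -0.0
```

```bash
python3 go.py 0.105 0 0.079
```

```text
t 4.3 clamp xyz 0.0807 0.0013 0.0792 F [-1.3  2.3  9. ] gap -0.0
shift [ 0.0014 -0.0243  0.0002] turn [0.002  0.0025 0.0009] q [ 0.11  0.43 -0.12  2.09  0.08  0.62  1.25]
```

Call:
jog_arm([
  [0.001, -0.003, 0.0015, 0.002, 0.002, 0, 1],
  [0.001, -0.006, 0.0015, 0.002, 0.002, 0, 1],
  [0.001, -0.009, 0.0015, 0.002, 0.002, 0, 1],
  [0.001, -0.012, 0.0015, 0.002, 0.002, 0, 1],
  [0.001, -0.014, 0.0015, 0.002, 0.002, 0, 1],
  [0.001, -0.016, 0.0015, 0.002, 0.002, 0, 1],
])

```text
time_s: 4.8
eef_pos: [0.4815, -0.0462, 0.0792]
orientation: [0.003, 0.132, 0.991, 0.001]
wrist_force: [0.6, 5.8, 8.6]
finger_gap: 0.0
```

```bash
python3 go.py 0.105 0 0.079; python3 - <<'E'
from rig import viewer
import cv2,numpy as np
for n,(x,y) in dict(scene=(225,100)).items():
    a=viewer.snapshot(n)["color"][y:y+190,x:x+260,::-1]
    cv2.imwrite(f"pics/{n}4.png",cv2.resize(a,None,fx=3,fy=3,interpolation=cv2.INTER_CUBIC))
E
```

```text
t 4.8 clamp xyz 0.094 0.0022 0.0792 F [0.6 5.8 8.6] gap 0.0
shift [ 0.0022 -0.0109  0.0001] turn [0.0033 0.0046 0.0024] q [ 0.14  0.43 -0.11  2.1   0.08  0.62  1.28]
```

View pics/scene4.png

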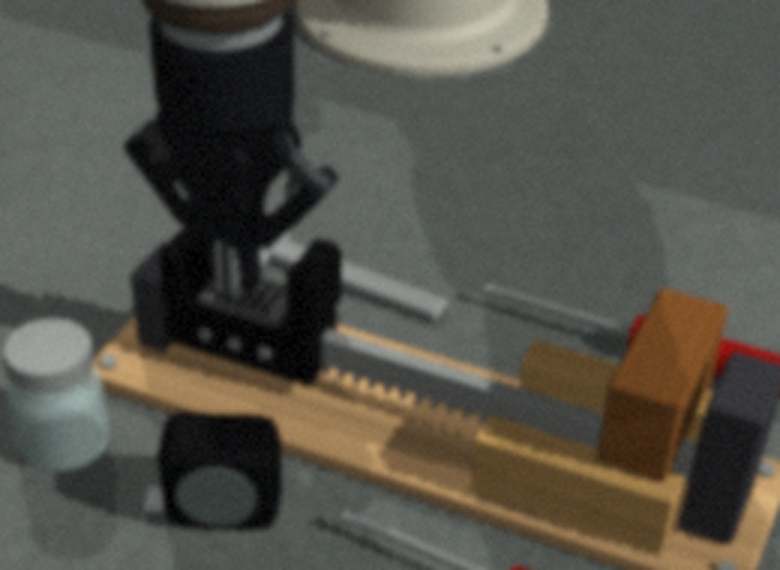

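The jaw now looks to be up against the end stop (around (165,310)), and the push reaction has risen to about 6 N. I'll push further to confirm it.

Call:
jog_arm([
  [0.002, -0.003, 0.0015, 0.003, 0.004, 0, 1],
  [0.002, -0.006, 0.0015, 0.003, 0.004, 0, 1],
  [0.002, -0.009, 0.0015, 0.003, 0.004, 0, 1],
  [0.002, -0.011, 0.0015, 0.003, 0.004, 0, 1],
  [0.002, -0.011, 0.0015, 0.003, 0.004, 0, 1],
])

```text
time_s: 5.27
eef_pos: [0.4795, -0.0552, 0.0793]
orientation: [0.003, 0.132, 0.991, 0.001]
wrist_force: [0.1, 4.4, 9.3]
finger_gap: 0.001
```

```bash
python3 go.py 0.105 0 0.079
```

```text
t 5.2667 clamp xyz 0.1032 0.0027 0.0793 F [0.1 4.4 9.3] gap 0.001
shift [ 0.0027 -0.0018  0.0003] turn [0.0028 0.0057 0.0031] q [ 0.16  0.42 -0.11  2.1   0.08  0.62  1.3 ]
```

Call:
jog_arm([
  [0.003, -0.002, 0.0015, 0.003, 0.005, 0, 1],
  [0.003, -0.004, 0.0015, 0.003, 0.005, 0, 1],
  [0.003, -0.006, 0.0015, 0.003, 0.005, 0, 1],
  [0.003, -0.008, 0.0015, 0.003, 0.005, 0, 1],
  [0.003, -0.008, 0.0015, 0.003, 0.005, 0, 1],
])

```text
time_s: 5.68
eef_pos: [0.479, -0.0566, 0.0797]
orientation: [0.004, 0.13, 0.992, 0.003]
wrist_force: [4.1, 14.6, 6.6]
finger_gap: 0.001
```

```bash
python3 go.py 0.105 0 0.079; python3 - <<'E'
from rig import viewer
import cv2,numpy as np
for n,(x,y) in dict(scene=(225,100)).items():
    a=viewer.snapshot(n)["color"][y:y+190,x:x+260,::-1]
    cv2.imwrite(f"pics/{n}5.png",cv2.resize(a,None,fx=3,fy=3,interpolation=cv2.INTER_CUBIC))
E
```

```text
t 5.6833 clamp xyz 0.1047 0.0025 0.0797 F [ 4.1 14.6  6.6] gap 0.001
shift [ 0.0025 -0.0003  0.0006] turn [0.007  0.0073 0.0075] q [ 0.17  0.42 -0.12  2.1   0.07  0.61  1.31]
```

View pics/scene5.png

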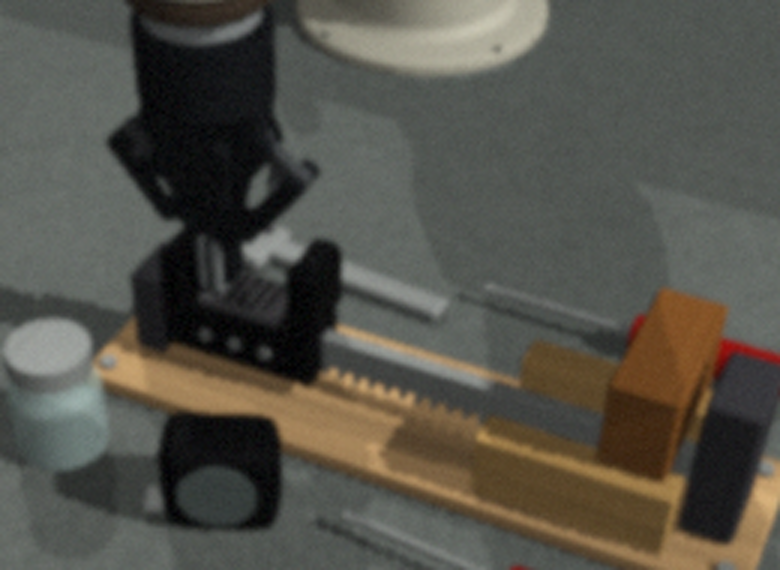

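The jaw hasn't moved between these two pictures (upright still at x≈320 px). The fingers are on the rear wall and blocked at 15 N, so it's home. I lift straight up first so the pawl locks, then retreat.

Call:
jog_arm([
  [0, -0.001, -0.004, 0, 0, 0, 1],
  [0, -0.001, -0.008, 0, 0, 0, 1],
  [0, 0, -0.013, 0, 0, 0, 1],
  [0, 0.003, -0.02, 0, 0, 0, 1],
  [0, 0.008, -0.035, 0, 0, 0, 1],
  [0, 0.01, -0.055, 0, 0, 0, 1],
  [0, 0.01, -0.085, 0, 0, 0, 1],
  [0, 0.01, -0.12, 0, 0, 0, 1],
])

```text
time_s: 6.4
eef_pos: [0.4791, -0.0473, 0.1998]
orientation: [0.002, 0.13, 0.992, 0.003]
wrist_force: [0.8, -0.2, 0.3]
finger_gap: -0.002
```

```bash
python3 go.py -0.3 -0.2 0.3
```

```text
t 6.4 clamp xyz 0.0958 0.0001 0.1998 F [ 0.8 -0.2  0.3] gap -0.002
shift [ 0.1967  0.3979 -0.0985] turn [0.0062 0.0038 0.0076] q [ 0.17  0.23 -0.14  2.02  0.03  0.89  1.32]
```

Free of contact. I'll lift away sideways so the top camera can see.

Call:
jog_arm([
  [0.01, 0.02, -0.03, 0, 0, 0, 1],
  [0.02, 0.05, -0.05, 0, 0, 0, 1],
  [0.035, 0.085, -0.06, 0, 0, 0, 1],
  [0.05, 0.12, -0.06, 0, 0, 0, 1],
  [0.065, 0.155, -0.06, 0, 0, 0, 1],
  [0.08, 0.19, -0.06, 0, 0, 0, 1],
  [0.095, 0.225, -0.06, 0, 0, 0, 1],
  [0.11, 0.26, -0.06, 0, 0, 0, 1],
])

```text
time_s: 7.07
eef_pos: [0.4388, 0.2333, 0.2615]
orientation: [0.003, 0.13, 0.991, 0.003]
wrist_force: [0.6, 0.3, -0.7]
finger_gap: 0.003
```

Call:
jog_arm([
  [0.015, 0.035, 0, 0, 0, 0, 1],
  [0.03, 0.07, 0, 0, 0, 0, 1],
  [0.045, 0.105, 0, 0, 0, 0, 1],
  [0.06, 0.14, 0, 0, 0, 0, 1],
  [0.06, 0.14, 0, 0, 0, 0, 1],
  [0.06, 0.14, 0, 0, 0, 0, 1],
])

```text
time_s: 7.57
eef_pos: [0.4154, 0.3866, 0.262]
orientation: [0.002, 0.128, 0.992, 0.003]
wrist_force: [0.6, -0.6, 0.3]
finger_gap: 0.003
```

```bash
python3 - <<'E'
from rig import viewer,status
import cv2,numpy as np
s=status.get_state();print(s["time_s"],s["eef_pos"],s["wrist_force"],abs(s["joint_velocities"]).max())
src=open("fit.py").read()
exec(src.split("for n in D:\n")[0].replace('s=least_squares','s0=0;s=least_squares'))
m=0.085
for n in D:
    im=cv2.resize(viewer.snapshot(n)["color"][:,:,::-1],None,fx=3,fy=3,interpolation=cv2.INTER_CUBIC)
    for b in [(m-.05,m-.034,-.02,.02,.06,.105),(m+.034,m+.05,-.02,.02,.06,.092),(m-.027,m+.027,-.017,.017,.074,.074001)]:
        c,e=box(*b);q=(proj(n,world(p,c))*3+1).astype(int)
        for i,j in e: cv2.line(im,tuple(map(int,q[i])),tuple(map(int,q[j])),(0,255,0),1)
    o=off(n)*3;o=o-[0,100];cv2.imwrite(f"pics/end_{n}.png",im[o[1]:o[1]+560,o[0]:o[0]+790])
E
```

```text
7.5667 [0.41537381 0.386627   0.26200491] [ 0.55372003 -0.6259233   0.33360856] 0.05095323782932879
scene cam [1.14939852 0.13760175 0.60681583]
top cam [ 0.51430422 -0.00302415  0.86980453]
x,y,yaw,mid,baseoff [ 0.50425594  0.04506678 -1.83844256 -0.02235432 -0.03152334] jaw 0.04264567844611972
('top', 80, 40, -205, 55, 12, 2) [ 0.  -1.5]
('top', 725, 200, 205, 55, 12, 2) [ 0.4 -0.3]
('top', 686, 377, 205, -55, 12, 2) [-0.5  1. ]
('top', 35, 208, -205, -55, 12, 2) [-1.3  0. ]
('top', 655, 243, 137, 20, 68, 0) [3.  0.3]
('top', 640, 311, 137, -20, 68, 0) [2.6 1. ]
('top', 47, 79, -220, 25, 105, 0) [-1.2 -1.1]
('top', 22, 165, -220, -25, 105, 0) [-1.3 -0.5]
('top', 341, 170, -27, 17, 74, 1) [ 0.4 -1. ]
('top', 436, 190, 27, 17, 74, 1) [-0.5  0.2]
('top', 425, 250, 27, -17, 74, 1) [-1.8 -0.1]
('top', 331, 222, -27, -17, 74, 1) [-1.3  1.2]
('scene', 38, 172, 205, 55, 12, 2) [-5.   0.6]
('scene', 685, 405, -205, 55, 12, 2) [-0.4 -1.4]
('scene', 730, 270, -205, -55, 12, 2) [ 1. -1.]
('scene', 718, 170, -220, -25, 105, 0) [ 2.8 -1.1]
('scene', 103, 80, 137, 20, 68, 0) [-2.4  2.2]
('scene', 305, 140, 27, 17, 74, 1) [-2.2 -0.7]
('scene', 390, 165, -27, 17, 74, 1) [-1.1  0.1]
paddle [0.5102 0.0666 0.074 ] rear [0.5012 0.0338 0.092 ] up [0.5234 0.1148 0.105 ] stop [ 0.468  -0.0871  0.068 ]
```

View pics/end_top.png

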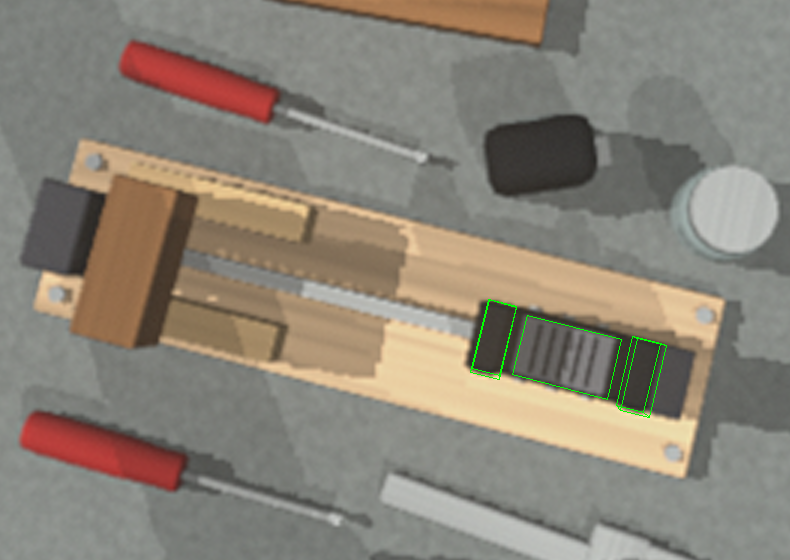

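View pics/end_scene.png

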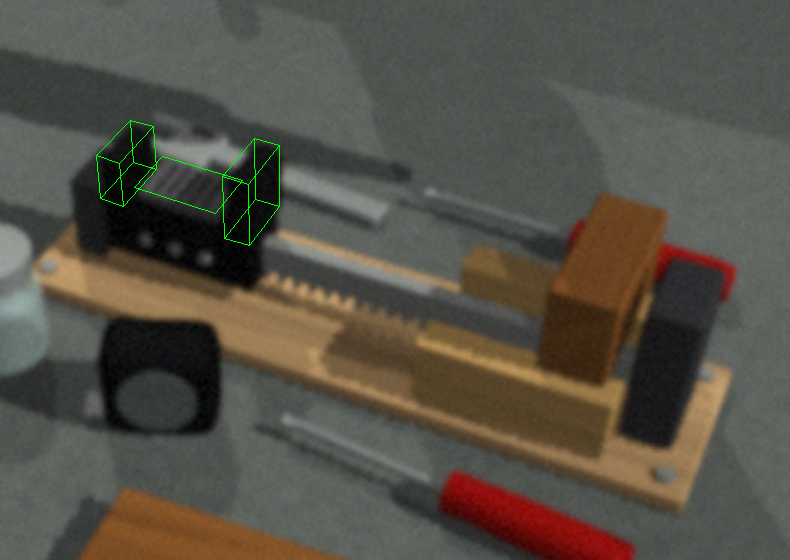

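In the top view the jaw sits where the fully open model predicts, flush to the end stop near (660,375), with the paddle back up. The block at (130,260), screwdrivers, tape, jar and wrench are where they started. I'm handing in.

```bash
python3 -c "
from rig import job
print(job.finish_job())"
```

```text
the job is handed in; nothing more can be done
None
```

The clamp is fully open and the job is handed in. I pressed the release paddle down about 8.5 mm with closed fingers. Keeping it pressed, I slid the jaw back from about 0.043 m until it was blocked at the end stop, then lifted straight off and moved clear. The whole job took about 7.6 s of robot time.

- **Jaw home:** at the stop it did not move under a push of about 15 N. The final pictures from both cameras match the model drawn at 0.150 m to within about 2–3 mm.
- **Paddle and lock:** the paddle is back up. I did not check separately that the pawl caught.
- **Other things:** the block, both screwdrivers, wrench, tape and jar look unmoved in the final pictures. Only one edge of the board is in those views, so I did not check it fully, but the arm never touched the bench near it.
- **Robot:** it was clear of everything, with a wrist force under 1 N.
- **Disagreements:** my pose fit was off by up to 5 px at one base corner in the scene view and about 3 px at the end stop. The jaw mostly rode along on paddle friction. The fingers only reached the rear wall at the end stop, after sliding about 10 mm along the paddle.

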